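Return the station tools to their foam tray

ROBOT

A 6-joint arm with a two-finger parallel gripper is mounted at the origin on the work surface. World frame = base frame: x ahead of the robot, y to its left, z up, the work surface at z = 0. Lengths are in mm, angles in rad, forces in N, time in s.
With the tool pointing down it reaches from about 375 to 925 mm from the base axis. Payload 5.7 kg.
Tool frame: the origin (TCP) lies at the very end of the fingers, on their centre line; the grasp point (between the pads) lies 19 mm behind it; z points along the fingers, y is the line along which they close (so a half turn about z gives the same grasp; the last joint's range is limited). The gripper opens to 85 mm and grips with 20 to 120 N. Pads are 22 mm wide; open, the fingers measure 114 mm over their backs; the gripper's body (76 mm by 85 mm) begins 54 mm behind the grasp point. The pads swing forward as they close: fully open they stand 13 mm farther back than shut.
Start: joints at [1.214, 0.359, 1.51, -0, 1.272, -0.115], TCP at [143.665, 582.515, 231.267] pointing down, gripper open.
Joint ranges: [-2.97, 2.97], [-1.01, 2.36], [0.21, 2.38], [-0.96, 4.11], [0.2, 2.71], [-2.98, 2.98]. Speed limits (rad/s): [2.39, 2.39, 3.14, 3.14, 3.14, 3.14].

INTERFACE

Orientations are given as a rotation vector (axis times angle).
In Python, from workcell import telemetry, viewer, bot, finder gives the robot as it stands.
- The arm moves only by the shell command python3 -m jog 'ROWS'. ROWS is JSON, a list of rows, each an object of numbers: "tx", "ty", "tz": the shift along the world's x, y, z in mm; "ax", "ay", "az": the turn, a rotation vector about the world's x, y, z in rad; "fingers": the opening, from 0 (shut) to 1 (fully open). In form: [{"tx": .., "ty": .., "tz": .., "ax": .., "ay": .., "az": .., "fingers": ..}, ...]. A call has exactly 5 rows; each row is the pose to reach, as a shift and turn from the pose commanded when the call began; what a row does not reach only later rows make up. A row lasts 1/8 s, in which the tool goes at most 62.5 mm and 10.7 degrees, less where a joint would pass 70% of its speed; a pose out of reach is approached as far as the arm can. A call with a gripper value outside its range is refused whole. The fingers move at their own pace and stop on an object; the grip force is fixed at half the most. Time passes only in rows, so rows that repeat a pose let the fingers close, or fill a call up. It gives the time, the measured TCP pose, the force and the opening at its end, in the units of the state.
- telemetry.observe(): the state, without advancing time (a new reading comes with each control period).
- viewer.camera(name): name is "scene" or "top" or "wrist"; returns a dict with "image" (384x512x3 uint8, red, green, blue), "depth" (384x512 float32, mm along the optical axis (not along the pixel's ray), 0 where there is no reading), "intrinsics" (3x3 intrinsics, pixels), "dist" ([k1, k2, p1, p2, k3] as OpenCV has them; the pictures are not rectified), "R" (3x3) and "t" (3): a world point X has camera coordinates R X + t. Camera axes: x right, y down, z forward; pixel columns grow to the right and rows downward; lengths in mm; the calibration is good to about 2 mm. A picture is of the moment at which its call begins.
- bot.hand_in(): hands the job in, once; it reports no verdict.
Trained networks look in a picture, given as the dict that the camera call returned (one of the last four; its "shot" number tells which), for a name from the list of things; names that differ only in an ending like _2 or _b are one class to them, and where a whole thing is asked for, a point or a joint stands for the part that bears it (a point fixed in the world has none). Each returns a list of dicts, best first, with "confidence" (0 to 1); they miss things now and then, are a little off and sometimes report something else, mostly with a low value. They report only what shows in the picture. A call takes as long as a camera call. They do not tell look-alikes from the thing itself.
- finder.boxes_of(picture, query): "position" ([x, y, z] in mm, in world coordinates, good to about 4 mm: the middle of the surface that is visible of it).
- finder.masks_of(picture, query): "pixels" (384x512 bool, what is visible of it).
The state is a dict: "time_s": time; "joint_positions": joint angles; "qvel": joint speeds; "joint_torque": joint torques, N m; "eef_pos": TCP position; "tool_rot": TCP orientation; "wrist_force": force on the tool from outside, world axes, zero at the start; "moment": the same for the moment, N m; "opening": opening from 0.0 (shut) to 1.0 (fully open).
Only numpy, scipy, OpenCV 4.12 (cv2) and the standard library are available. Lean on these libraries where they do the work, as an engineer would, in place of code of your own. Each camera call takes 0.05 s, during which the arm holds its last target. There are 200 camera calls.

TASK

The session is over: put the solder reel, the flux tin, the multimeter and the side cutters back into the aluminium tool tray, each lying flat on the bottom of the foam pocket cut to its outline. Set each one down in its pocket rather than letting it fall, and leave the half-built circuit board and the dish of screws on the mat where they are.

Things in the scene. Friction and masses are not known exactly. Their poses are not given: they have to be found in the camera images.
- reel: Solder reel standing on its flange on the bench mat: a grey spool wound with bright wire, round, 60 mm across and 48 mm high, about 0.27 kg. Origin: centre of its underside; z up. Any heading is the same.
- tin: Small round flux tin, upright on the mat: white lid with a dark red ring, 40 mm across and 26 mm high, about 0.06 kg. Origin: centre of its underside; z up. Any heading is the same.
- meter: Pocket multimeter lying face up on the mat: dark grey case with yellow edges, 115 mm long (along its x), 58 mm wide (along y), 30 mm thick, with a dial that stands 6 mm higher in the middle; about 0.2 kg. Origin: centre of its underside; x points to the display end. It may go into its pocket either way round.
- cutters: Electronics side cutters lying flat on the mat, 120 mm long, 52 mm over the two red handles (15 mm high), 0.08 kg. Origin: mid-length, underside; x points to the jaws (tips at +62 mm, handle ends at -61). Grip the steel head round the pivot, 21 mm ahead (+x) of the origin: a block 28 mm long, 24 wide (y), 14 high with parallel sides.
- foam_reel: Fixed dark foam insert 149 (x) x 99 (y) x 30 mm with a round pocket, 74 mm wide, 12 deep, light grey floor, for the reel. Origin: centre of its underside, under the pocket's middle; pocket floor 18 mm above it. The four inserts lie two by two (150 mm apart in x, 100 in y), all with one heading, in an aluminium tray with a rim 1 mm above the foam; which has which corner changes.
- foam_tin: Foam insert of the same outer size, with a round pocket 54 mm across and 8 mm deep in its middle, for the flux tin. Origin as before; this pocket's floor is 22 mm above it.
- foam_meter: Foam insert of the same outer size, with an oblong pocket 129 mm (x) by 72 mm (y) and 10 mm deep in its middle, for the multimeter. Origin as before; this pocket's floor is 20 mm above it.
- foam_cutters: Foam insert of the same outer size, with a stepped pocket 7 mm deep for the side cutters: 66 mm wide (y) for the handles from x = -68 to +6 mm, and 38 mm wide for the head and jaws from x = +6 to +68 mm, so that the cutters' origin and x axis belong over the insert's. Origin as before; this pocket's floor is 23 mm above it.
- board: Half-built green circuit board on four spacers, 80 (x) x 54 mm, 26 mm high over its capacitors; stays where it is. Origin: centre of its underside, at the spacers' feet. It, the dish and the tools stand on a 3 mm thick bench mat (320 x 400 mm) in two rows of three, about 142 mm apart in x and 130 in y, in any order.
- dish: Small round steel dish with brass screws, 64 mm across and 18 mm high. Stands on the mat among the tools and stays there. Origin: centre of its underside.
Mind the look-alikes: they are no part of the job. What is shaped like the foam_cutters but purple or turquoise is not meant.

How it is judged:
By the outcome, as a careful person would: the job done as asked, in the order asked, and still so for the second after the job is handed in, with the robot touching nothing.
It also fails if it takes over 106 s, if anything falls off the work surface, if the arm or the gripper's body presses on something with over 40 N, if the wrist force passes 120 N, or if a joint passes its speed limit or range.

## Working session

There is one attempt and no reset: what is moved stays moved. The work goes in short steps, Python scripts to look and compute and a shell command to move; the robot and the scene stay as the last step left them, time stands still between calls to the robot, and variables do not carry over. Pictures are saved under pics/ and viewed, on a budget of 14 in all, crops included, one or two more only if the job needs it, and the job is handed in when it is done.

```bash
ls; mkdir -p pics; cat > h.py <<'E'
import numpy as np, cv2
from workcell import telemetry, viewer, bot, finder
def save(img,name,crop=None,scale=1):
    if crop: r0,r1,c0,c1=crop; img=img[r0:r1,c0:c1]
    cv2.imwrite('pics/'+name,cv2.resize(img[:,:,::-1],None,fx=scale,fy=scale,interpolation=cv2.INTER_CUBIC))
def cloud(p):
    """world xyz per pixel (384,512,3), nan where no depth"""
    v,u=np.mgrid[0:384,0:512]; uv=np.stack([u,v],-1).reshape(-1,1,2).astype(np.float64)
    n=cv2.undistortPoints(uv,np.array(p['intrinsics'],float),np.array(p['dist'],float)).reshape(384,512,2)
    d=np.where(p['depth']>0,p['depth'],np.nan)
    X=np.dstack([n[...,0]*d,n[...,1]*d,d])-np.array(p['t'])
    return X@np.array(p['R'])
def proj(p,X):
    R=np.array(p['R'],float); 
    return cv2.projectPoints(np.array(X,float).reshape(-1,1,3),cv2.Rodrigues(R)[0],np.array(p['t'],float),np.array(p['intrinsics'],float),np.array(p['dist'],float))[0].reshape(-1,2)
E
python3 - <<'E'
from h import *
s=telemetry.observe(); print(s['time_s'],s['eef_pos'],s['tool_rot'])
p=viewer.camera('top'); save(p['image'],'top1.png',None,1.5)
np.save('top1.npy',cloud(p)); np.save('top1i.npy',p['image'])
for n in 'reel tin meter cutters foam_reel foam_tin foam_meter foam_cutters board dish'.split():
    print(n,[(round(b['confidence'],2),np.round(b['position']).tolist(),proj(p,b['position'])[0].round().tolist()) for b in finder.boxes_of(p,n)])
q=viewer.camera('scene'); save(q['image'],'scene1.png')
E
```

```text
pics
0.0 [143.41674243 581.8837605  230.43381915] [-3.78803264e-01 -3.11823549e+00  2.87338192e-03]
reel [(0.93, [590.0, -347.0, 54.0], [418.0, 126.0])]
tin [(0.5, [449.0, -93.0, 32.0], [315.0, 181.0])]
meter [(0.7, [587.0, -230.0, 31.0], [369.0, 129.0])]
cutters [(0.74, [436.0, -238.0, 16.0], [372.0, 189.0])]
foam_reel [(0.57, [457.0, 259.0, 34.0], [176.0, 176.0])]
foam_tin [(0.67, [606.0, 248.0, 37.0], [183.0, 119.0])]
foam_meter [(0.95, [454.0, 155.0, 23.0], [217.0, 178.0])]
foam_cutters [(0.8, [375.0, 450.0, 23.0], [99.0, 207.0]), (0.7, [602.0, 151.0, 33.0], [221.0, 121.0]), (0.67, [202.0, 329.0, 27.0], [141.0, 278.0])]
board [(0.8, [460.0, -343.0, 13.0], [414.0, 180.0])]
dish [(0.91, [588.0, -93.0, 7.0], [314.0, 131.0])]
```

View pics/top1.png

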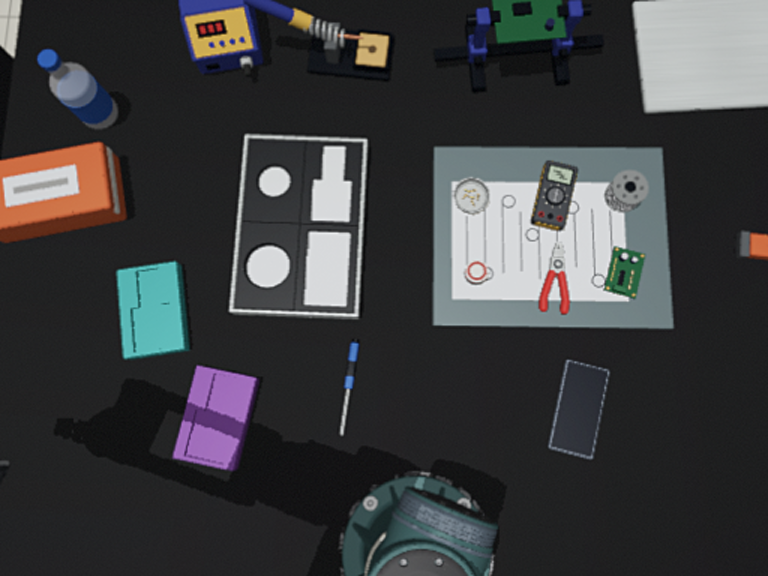

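The top view (1.5×) shows the tray at about (300,225), with pockets reel (268,266), tin (274,181), meter (327,268) and cutters (331,185). 

There are three foam_cutters candidates: turquoise (152,310), purple (216,418) and the dark insert with a light floor at (331,185) inside the aluminium tray. The dark one fits the description, and I'll confirm it with a crop.

```bash
python3 - <<'E'
from h import *
X=np.load('top1.npy'); im=np.load('top1i.npy')
save(im,'crop1.png',(75,225,60,460),2)
p=viewer.camera('top')
# pocket floors: light pixels in tray region
g=im.min(2)>130
reg=np.zeros_like(g); reg[88:212,152:248]=1
n,l,st,c=cv2.connectedComponentsWithStats((g&reg).astype(np.uint8),connectivity=4)
for i in range(1,n):
    if st[i,4]>60:
        P=X[l==i]; P=P[~np.isnan(P[:,0])]
        r=cv2.minAreaRect(P[:,:2].astype(np.float32))
        print('floor',c[i].round(),st[i],np.median(P,0).round(1),P.mean(0).round(1),np.round(r[0],1),np.round(r[1],1),round(r[2],1))
for n in 'reel tin meter cutters dish board'.split():
    for m in finder.masks_of(p,n)[:1]:
        P=X[m['pixels']]; P=P[~np.isnan(P[:,0])]
        z=np.percentile(P[:,2],80); T=P[P[:,2]>z-6] if n!='cutters' else P[P[:,2]>6]
        r=cv2.minAreaRect(T[:,:2].astype(np.float32))
        print(n,len(P),'top',z.round(1),T.mean(0).round(1),np.round(r[0],1),np.round(r[1],1),round(r[2],1))
w=viewer.camera('wrist'); save(w['image'],'w0.png')
s=telemetry.observe();R=cv2.Rodrigues(np.array(s['tool_rot']))[0]
C=-np.array(w['R']).T@np.array(w['t']); print('cam in tool',R.T@(C-s['eef_pos']),'axis',(R.T@np.array(w['R'])[2]).round(2))
E
```

```text
floor [200. 150.] [153  90  92 121 939] [523.3 200.2  33. ] [527.4 202.   30. ] [536.8 202.6] [214.9 329.1] 88.7
floor [221. 125.] [ 208   97   27   51 1030] [589.8 150.4  26. ] [594.6 150.6  26.2] [603.4 150.1] [ 66.7 139. ] 89.4
floor [183. 121.] [173 111  21  20 317] [605.6 251.3  25.5] [605.7 251.1  25.7] [605.1 250.9] [53.1 51.5] 44.9
floor [218. 179.] [ 203  154   31   51 1392] [452.5 153.6  23.1] [452.5 153.5  23.2] [452.8 153.2] [ 72.7 131. ] 88.8
floor [178. 177.] [165 164  28  28 624] [455.4 254.7  21.8] [455.2 254.5  21.8] [454.6 254.4] [73.2 69.4] 1.2
reel 540 top 52.8 [ 594.2 -350.4   51.6] [ 594.9 -351. ] [52.8 59.5] 45.6
tin 438 top 19.4 [ 440.8 -234.4   17.6] [ 446.6 -231.9] [ 47.4 118.7] 87.8
meter 1018 top 36.0 [ 586.4 -231.3   34.3] [ 587.2 -231.2] [ 57.5 113.2] 76.5
cutters 499 top 19.3 [ 440.3 -232.9   16.7] [ 447.1 -232.3] [ 49.1 119.9] 86.2
dish 441 top 13.8 [592.2 -93.1  13.4] [587.9 -91.9] [59.9 61.4] 89.5
board 662 top 17.5 [ 456.9 -347.9   16.1] [ 458.2 -348.5] [53.8 80. ] 74.5
cam in tool [  73.50270701    0.51664125 -142.1972348 ] axis [-0.29 -0.    0.96]
```

View pics/crop1.png

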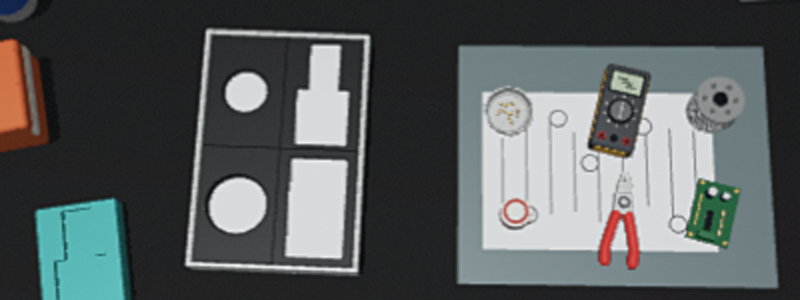

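The crop (2×) confirms it: the dark insert in the tray at about (322,95) has the stepped pocket with a light floor, narrow end up (+x). The purple and turquoise pieces are decoys, and I'll ignore them. I'm starting towards the reel.

```bash
python3 -m jog '[{"tx":36,"ty":-48},{"tx":72,"ty":-96},{"tx":108,"ty":-144},{"tx":144,"ty":-192},{"tx":180,"ty":-240}]'
python3 -m jog '[{"tx":36,"ty":-48},{"tx":72,"ty":-96},{"tx":108,"ty":-144},{"tx":144,"ty":-192},{"tx":180,"ty":-240}]'
```

```text
$[0]: bad value
$[0]: bad value
```

```bash
python3 -m jog '[{"tx":36,"ty":-48,"tz":0,"ax":0,"ay":0,"az":0,"fingers":1},{"tx":72,"ty":-96,"tz":0,"ax":0,"ay":0,"az":0,"fingers":1},{"tx":108,"ty":-144,"tz":0,"ax":0,"ay":0,"az":0,"fingers":1},{"tx":144,"ty":-192,"tz":0,"ax":0,"ay":0,"az":0,"fingers":1},{"tx":180,"ty":-240,"tz":0,"ax":0,"ay":0,"az":0,"fingers":1}]'
```

```text
time_s: 1.62
eef_pos: [324.7, 341.1, 231.6]
tool_rot: [0.378, 3.118, 0.001]
wrist_force: [1.0, 1.3, -0.1]
opening: 0.996
```

```bash
python3 -m jog '[{"tx":21,"ty":-54,"tz":-5,"ax":0,"ay":0,"az":0,"fingers":1},{"tx":42,"ty":-108,"tz":-10,"ax":0,"ay":0,"az":0,"fingers":1},{"tx":63,"ty":-162,"tz":-15,"ax":0,"ay":0,"az":0,"fingers":1},{"tx":84,"ty":-216,"tz":-20,"ax":0,"ay":0,"az":0,"fingers":1},{"tx":105,"ty":-270,"tz":-25,"ax":0,"ay":0,"az":0,"fingers":1}]'
python3 -m jog '[{"tx":21,"ty":-54,"tz":-5,"ax":0,"ay":0,"az":0,"fingers":1},{"tx":42,"ty":-108,"tz":-10,"ax":0,"ay":0,"az":0,"fingers":1},{"tx":63,"ty":-162,"tz":-15,"ax":0,"ay":0,"az":0,"fingers":1},{"tx":84,"ty":-216,"tz":-20,"ax":0,"ay":0,"az":0,"fingers":1},{"tx":105,"ty":-270,"tz":-25,"ax":0,"ay":0,"az":0,"fingers":1}]'
python3 -m jog '[{"tx":20,"ty":-50,"tz":0,"ax":0,"ay":0,"az":0,"fingers":1},{"tx":40,"ty":-100,"tz":0,"ax":0,"ay":0,"az":0,"fingers":1},{"tx":60,"ty":-150,"tz":0,"ax":0,"ay":0,"az":0,"fingers":1},{"tx":60,"ty":-150,"tz":0,"ax":0,"ay":0,"az":0,"fingers":1},{"tx":60,"ty":-150,"tz":0,"ax":0,"ay":0,"az":0,"fingers":1}]'
cat >> h.py <<'E'
def top_fit(p,name,zlo,zhi,k=0):
    """minAreaRect of the cloud of a mask between heights"""
    X=cloud(p); ms=finder.masks_of(p,name)
    for m in ms:
        P=X[m['pixels']]; P=P[~np.isnan(P[:,0])]; T=P[(P[:,2]>zlo)&(P[:,2]<zhi)]
        if len(T)<20: print(name,'few',len(P)); continue
        r=cv2.minAreaRect(T[:,:2].astype(np.float32)); c=cv2.minEnclosingCircle(T[:,:2].astype(np.float32))
        print(name,round(m['confidence'],2),len(T),'zmed',np.median(T[:,2]).round(1),'rect',np.round(r[0],1),np.round(r[1],1),round(r[2],1),'circ',np.round(c[0],1),round(c[1],1))
E
python3 - <<'E'
from h import *
w=viewer.camera('wrist'); save(w['image'],'w1.png')
top_fit(w,'reel',44,60); top_fit(w,'meter',25,45); top_fit(w,'board',8,40)
print(telemetry.observe()['eef_pos'])
E
```

```text
time_s: 2.25
eef_pos: [429.4, 70.7, 206.5]
tool_rot: [0.379, 3.117, 0.0]
wrist_force: [0.9, 0.6, -0.1]
opening: 0.999
time_s: 2.88
eef_pos: [534.3, -199.5, 181.2]
tool_rot: [0.379, 3.118, -0.0]
wrist_force: [-0.3, 0.2, -0.3]
opening: 0.999
time_s: 3.5
eef_pos: [593.1, -347.0, 180.7]
tool_rot: [-0.38, -3.117, -0.001]
wrist_force: [-0.5, 0.9, -0.4]
opening: 1.003
reel 0.58 3790 zmed 50.6 rect [ 595.7 -348.6] [59.4 58.9] 10.2 circ [ 595.8 -348.7] 30.1
meter 0.97 8164 zmed 32.8 rect [ 589.3 -229.9] [ 58.9 113.2] 75.9 circ [ 589.4 -230.5] 61.0
board 0.69 4423 zmed 12.7 rect [ 469.7 -349. ] [53.9 58.1] 75.9 circ [ 469.6 -348.5] 38.9
[ 593.35658688 -346.1015059   181.45238236]
```

View pics/w1.png

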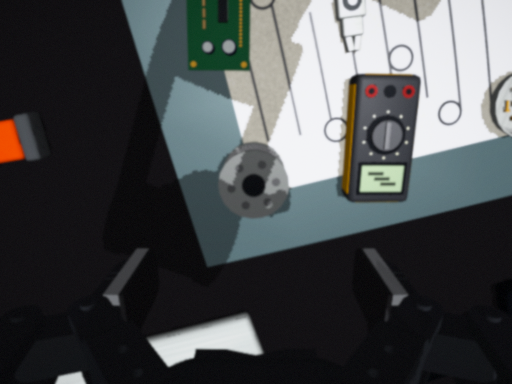

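The wrist view shows the reel at (253,180), the meter at (383,137), the board at (218,35) and both fingertips at rows 250–300. The reel centre is (595.7, -348.7), so I'll go down and grip it.

```bash
python3 -m jog '[{"tx":2,"ty":-1,"tz":-50,"ax":0,"ay":0,"az":0,"fingers":1},{"tx":2,"ty":-1,"tz":-105,"ax":0,"ay":0,"az":0,"fingers":1},{"tx":2,"ty":-1,"tz":-140,"ax":0,"ay":0,"az":0,"fingers":1},{"tx":2,"ty":-1,"tz":-161,"ax":0,"ay":0,"az":0,"fingers":1},{"tx":2,"ty":-1,"tz":-161,"ax":0,"ay":0,"az":0,"fingers":1}]'
python3 -m jog '[{"tx":0,"ty":0,"tz":0,"ax":0,"ay":0,"az":0,"fingers":0.6},{"tx":0,"ty":0,"tz":0,"ax":0,"ay":0,"az":0,"fingers":0.5},{"tx":0,"ty":0,"tz":0,"ax":0,"ay":0,"az":0,"fingers":0.4},{"tx":0,"ty":0,"tz":0,"ax":0,"ay":0,"az":0,"fingers":0.3},{"tx":0,"ty":0,"tz":0,"ax":0,"ay":0,"az":0,"fingers":0.3}]'
```

```text
time_s: 4.32
eef_pos: [594.9, -347.4, 19.2]
tool_rot: [-0.378, -3.117, -0.002]
wrist_force: [1.2, -0.2, 0.1]
opening: 0.998
time_s: 4.95
eef_pos: [597.2, -349.6, 22.8]
tool_rot: [0.379, 3.115, -0.003]
wrist_force: [-0.3, 0.4, 6.5]
opening: 0.684
```

```bash
python3 -m jog '[{"tx":0,"ty":0,"tz":25,"ax":0,"ay":0,"az":0,"fingers":0.3},{"tx":0,"ty":0,"tz":65,"ax":0,"ay":0,"az":0,"fingers":0.3},{"tx":0,"ty":0,"tz":100,"ax":0,"ay":0,"az":0,"fingers":0.3},{"tx":-7,"ty":30,"tz":120,"ax":0,"ay":0,"az":0,"fingers":0.3},{"tx":-20,"ty":85,"tz":120,"ax":0,"ay":0,"az":0,"fingers":0.3}]'
python3 -m jog '[{"tx":-13,"ty":55,"tz":0,"ax":0,"ay":0,"az":0,"fingers":0.3},{"tx":-26,"ty":110,"tz":0,"ax":0,"ay":0,"az":0,"fingers":0.3},{"tx":-39,"ty":165,"tz":0,"ax":0,"ay":0,"az":0,"fingers":0.3},{"tx":-52,"ty":220,"tz":0,"ax":0,"ay":0,"az":0,"fingers":0.3},{"tx":-65,"ty":275,"tz":0,"ax":0,"ay":0,"az":0,"fingers":0.3}]'
python3 -m jog '[{"tx":-13,"ty":55,"tz":0,"ax":0,"ay":0,"az":0,"fingers":0.3},{"tx":-26,"ty":110,"tz":0,"ax":0,"ay":0,"az":0,"fingers":0.3},{"tx":-39,"ty":165,"tz":0,"ax":0,"ay":0,"az":0,"fingers":0.3},{"tx":-50,"ty":213,"tz":0,"ax":0,"ay":0,"az":0,"fingers":0.3},{"tx":-56,"ty":243,"tz":0,"ax":0,"ay":0,"az":0,"fingers":0.3}]'
python3 - <<'E'
from h import *
for i in range(2): print(telemetry.observe()['eef_pos'])
w=viewer.camera('wrist'); save(w['image'],'w2.png'); X=cloud(w)
top_fit(w,'reel',0,400)
g=(w['image'].min(2)>130)&(X[...,2]>14)&(X[...,2]<32)
n,l,st,c=cv2.connectedComponentsWithStats(g.astype(np.uint8),connectivity=4)
for i in range(1,n):
    if st[i,4]>300:
        P=X[l==i]; r=cv2.minAreaRect(P[:,:2].astype(np.float32))
        print('floor',c[i].round(),st[i],np.median(P,0).round(1),np.round(r[0],1),np.round(r[1],1),round(r[2],1))
E
```

```text
time_s: 5.58
eef_pos: [577.9, -265.5, 143.4]
tool_rot: [0.382, 3.111, -0.005]
wrist_force: [-0.3, 0.9, -2.6]
opening: 0.684
time_s: 6.2
eef_pos: [510.3, 13.1, 141.1]
tool_rot: [0.379, 3.117, 0.0]
wrist_force: [0.6, 0.4, -2.5]
opening: 0.682
time_s: 6.82
eef_pos: [453.9, 256.8, 141.0]
tool_rot: [0.376, 3.118, 0.001]
wrist_force: [-0.1, 0.0, -2.6]
opening: 0.682
[453.94166261 256.75641885 141.04409808]
[453.94166261 256.75641885 141.04409808]
reel 0.58 19190 zmed 168.8 rect [510.4 258.3] [118.4 159.6] 60.6 circ [512.  249.9] 89.7
reel 0.44 1427 zmed 30.2 rect [557.2 276.1] [ 81.1 154.4] 59.0 circ [550.5 266.5] 81.0
floor [131. 197.] [   73   126   114   158 10188] [439.1 154.6  22.6] [452.6 157.7] [ 74.5 129.5] 88.0
floor [260. 167.] [ 214  140   93   60 3253] [440.4 266.2  21.4] [441.3 264.4] [72.8 46.9] 72.8
floor [194. 335.] [ 178  306   40   53 1006] [583.  166.6  25.6] [576.8 165.8] [54.9 37. ] 11.6
floor [300. 340.] [265 324  59  28 767] [611.7 265.8  25.5] [614.1 258.7] [29.8 55.6] 19.2
```

View pics/w2.png

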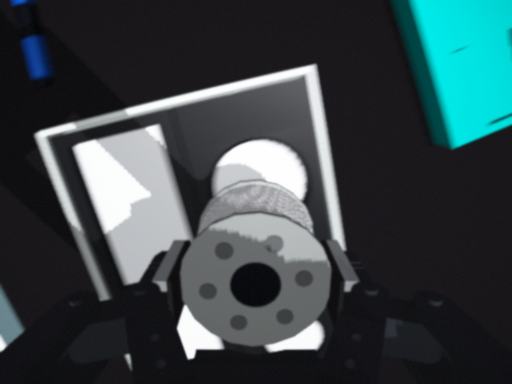

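```bash
cat >> h.py <<'E'
from scipy.optimize import least_squares
def circ(P,r=None):
    f=lambda q: np.hypot(P[:,0]-q[0],P[:,1]-q[1])-(r or q[2])
    return least_squares(f,[P[:,0].mean(),P[:,1].mean(),30],loss='soft_l1').x.round(1)
E
python3 - <<'E'
from h import *
for k in range(2):
    w=viewer.camera('wrist'); X=cloud(w); print(telemetry.observe()['eef_pos'].round(1) if hasattr(telemetry.observe()['eef_pos'],'round') else telemetry.observe()['eef_pos'])
    m=(X[...,2]>160)&(X[...,2]<180)&(np.hypot(X[...,0]-455,X[...,1]-255)<34)
    P=X[m]; r=cv2.minEnclosingCircle(P[:,:2].astype(np.float32)); rr=cv2.minAreaRect(P[:,:2].astype(np.float32)); print('reel top',len(P),P[:,2].mean(),r,rr)
    g=((X[...,2]>14)&(X[...,2]<26)&(w['image'].min(2)>100)).astype(np.uint8)
    n,l,st,c=cv2.connectedComponentsWithStats(g,connectivity=4)
    for i in range(1,n):
        if st[i,4]<1500: continue
        Q=X[l==i]; print(i,st[i],np.round(cv2.minAreaRect(Q[:,:2].astype(np.float32)),1) if 0 else cv2.minAreaRect(Q[:,:2].astype(np.float32)))
        if 230<c[i][0]<290:
            # boundary arc: upper-most pixel per column
            cols=np.where((l==i).any(0))[0]; E=[X[np.argmax(l[:,u]==i),u] for u in cols]; print('arc',circ(np.array(E)),circ(np.array(E),37))
E
```

```text
[454.4 255.8 140.9]
reel top 17381 169.15710951137956 ((453.84307861328125, 255.526611328125), 33.76450729370117) ((453.6705017089844, 257.8501892089844), (60.53876876831055, 60.27166748046875), 25.283252716064453)
64 [   70   127   115   158 10578] ((453.4005432128906, 155.18212890625), (70.27528381347656, 129.41310119628906), 88.7276382446289)
76 [ 210  143   90   55 2996] ((442.6732177734375, 260.08734130859375), (72.68258666992188, 43.70063781738281), 77.60877227783203)
arc [458.3 256.8  37.7] [457.6 257.   30. ]
[454.6 254.8 140.7]
reel top 17396 169.00978051584502 ((452.7420654296875, 255.57826232910156), 33.2787971496582) ((453.8930969238281, 256.4584045410156), (60.03359603881836, 60.022361755371094), 28.297508239746094)
65 [   72   126   115   159 10548] ((453.3728942871094, 154.90274047851562), (70.48104858398438, 129.2224884033203), 88.51229858398438)
76 [ 212  142   91   56 3064] ((442.9883117675781, 260.8370056152344), (73.12451934814453, 44.297000885009766), 75.19611358642578)
arc [458.3 256.9  37.7] [457.6 257.1  30. ]
```

```bash
python3 -m jog '[{"tx":2,"ty":-1,"tz":-30,"ax":0,"ay":0,"az":0,"fingers":0.3},{"tx":2,"ty":-1,"tz":-65,"ax":0,"ay":0,"az":0,"fingers":0.3},{"tx":2,"ty":-1,"tz":-85,"ax":0,"ay":0,"az":0,"fingers":0.3},{"tx":2,"ty":-1,"tz":-93,"ax":0,"ay":0,"az":0,"fingers":0.3},{"tx":2,"ty":-1,"tz":-96,"ax":0,"ay":0,"az":0,"fingers":0.3}]'
python3 -m jog '[{"tx":0,"ty":0,"tz":-1,"ax":0,"ay":0,"az":0,"fingers":0.3},{"tx":0,"ty":0,"tz":-2,"ax":0,"ay":0,"az":0,"fingers":0.3},{"tx":0,"ty":0,"tz":-3,"ax":0,"ay":0,"az":0,"fingers":0.3},{"tx":0,"ty":0,"tz":-3,"ax":0,"ay":0,"az":0,"fingers":0.3},{"tx":0,"ty":0,"tz":-3,"ax":0,"ay":0,"az":0,"fingers":0.3}]'
```

```text
time_s: 7.65
eef_pos: [457.1, 252.9, 44.4]
tool_rot: [0.38, 3.118, -0.0]
wrist_force: [0.2, -0.1, -2.1]
opening: 0.683
time_s: 8.28
eef_pos: [456.7, 253.6, 41.4]
tool_rot: [0.379, 3.119, -0.0]
wrist_force: [-0.4, 0.3, -2.3]
opening: 0.684
```

```bash
python3 -m jog '[{"tx":0,"ty":0,"tz":-0.5,"ax":0,"ay":0,"az":0,"fingers":0.3},{"tx":0,"ty":0,"tz":-1,"ax":0,"ay":0,"az":0,"fingers":0.3},{"tx":0,"ty":0,"tz":-1,"ax":0,"ay":0,"az":0,"fingers":0.3},{"tx":0,"ty":0,"tz":-1,"ax":0,"ay":0,"az":0,"fingers":0.3},{"tx":0,"ty":0,"tz":-1,"ax":0,"ay":0,"az":0,"fingers":0.3}]'
python3 -m jog '[{"tx":0,"ty":0,"tz":-0.5,"ax":0,"ay":0,"az":0,"fingers":0.3},{"tx":0,"ty":0,"tz":-1,"ax":0,"ay":0,"az":0,"fingers":0.3},{"tx":0,"ty":0,"tz":-1,"ax":0,"ay":0,"az":0,"fingers":0.3},{"tx":0,"ty":0,"tz":-1,"ax":0,"ay":0,"az":0,"fingers":0.3},{"tx":0,"ty":0,"tz":-1,"ax":0,"ay":0,"az":0,"fingers":0.3}]'
```

```text
time_s: 8.9
eef_pos: [456.6, 253.6, 40.8]
tool_rot: [0.379, 3.119, 0.0]
wrist_force: [-1.1, -0.6, 5.4]
opening: 0.683
time_s: 9.52
eef_pos: [456.7, 253.6, 40.7]
tool_rot: [0.379, 3.118, 0.0]
wrist_force: [-4.3, -0.4, 15.8]
opening: 0.681
```

```bash
python3 -m jog '[{"tx":0,"ty":0,"tz":1,"ax":0,"ay":0,"az":0,"fingers":0.75},{"tx":0,"ty":0,"tz":1,"ax":0,"ay":0,"az":0,"fingers":0.85},{"tx":0,"ty":0,"tz":2,"ax":0,"ay":0,"az":0,"fingers":0.95},{"tx":0,"ty":0,"tz":12,"ax":0,"ay":0,"az":0,"fingers":0.95},{"tx":0,"ty":0,"tz":45,"ax":0,"ay":0,"az":0,"fingers":0.95}]'
python3 -m jog '[{"tx":0,"ty":0,"tz":45,"ax":0,"ay":0,"az":0,"fingers":0.95},{"tx":0,"ty":-20,"tz":85,"ax":0,"ay":0,"az":0,"fingers":0.95},{"tx":-2,"ty":-75,"tz":85,"ax":0,"ay":0,"az":0,"fingers":0.95},{"tx":-3,"ty":-130,"tz":85,"ax":0,"ay":0,"az":0,"fingers":0.95},{"tx":-5,"ty":-187,"tz":85,"ax":0,"ay":0,"az":0,"fingers":0.95}]'
python3 -m jog '[{"tx":-1,"ty":-55,"tz":0,"ax":0,"ay":0,"az":0,"fingers":0.95},{"tx":-2,"ty":-110,"tz":0,"ax":0,"ay":0,"az":0,"fingers":0.95},{"tx":-3,"ty":-145,"tz":0,"ax":0,"ay":0,"az":0,"fingers":0.95},{"tx":-3,"ty":-160,"tz":0,"ax":0,"ay":0,"az":0,"fingers":0.95},{"tx":-3,"ty":-160,"tz":0,"ax":0,"ay":0,"az":0,"fingers":0.95}]'
python3 - <<'E'
from h import *
w=viewer.camera('wrist'); w=viewer.camera('wrist'); save(w['image'],'w3.png')
print(telemetry.observe()['eef_pos'])
top_fit(w,'tin',20,36); top_fit(w,'cutters',7,30)
E
```

```text
time_s: 10.15
eef_pos: [455.3, 252.9, 83.7]
tool_rot: [-0.379, -3.115, 0.003]
wrist_force: [1.3, -0.9, -0.8]
opening: 0.952
time_s: 10.78
eef_pos: [451.8, 65.1, 170.2]
tool_rot: [0.377, 3.117, 0.0]
wrist_force: [-0.1, 0.0, -0.2]
opening: 0.951
time_s: 11.4
eef_pos: [448.8, -93.8, 169.5]
tool_rot: [0.382, 3.118, 0.0]
wrist_force: [0.6, 0.2, 0.0]
opening: 0.946
[448.45455349 -92.44204013 169.29363006]
tin 0.61 1616 zmed 28.8 rect [452.2 -94.3] [38.9 39.4] 76.4 circ [452.1 -94.4] 20.0
cutters 0.76 3493 zmed 16.1 rect [ 444.6 -229.8] [ 50.5 117.1] 84.0 circ [ 443.3 -229.2] 60.1
```

View pics/w3.png

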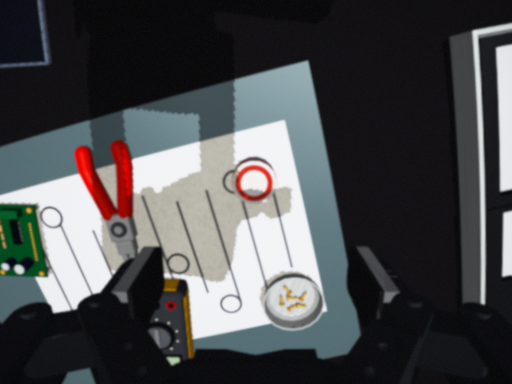

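The wrist view shows the tin at (255,180), the cutters at (115,200) and the dish at (293,298), with the fingers clear. Tin centre is (452.2, -94.4).

```bash
python3 -m jog '[{"tx":3.5,"ty":-1,"tz":-50,"ax":0,"ay":0,"az":0,"fingers":0.9},{"tx":3.5,"ty":-1,"tz":-105,"ax":0,"ay":0,"az":0,"fingers":0.8},{"tx":3.5,"ty":-1,"tz":-140,"ax":0,"ay":0,"az":0,"fingers":0.8},{"tx":3.5,"ty":-1,"tz":-157,"ax":0,"ay":0,"az":0,"fingers":0.8},{"tx":3.5,"ty":-1,"tz":-157,"ax":0,"ay":0,"az":0,"fingers":0.8}]'
python3 -m jog '[{"tx":0,"ty":0,"tz":0,"ax":0,"ay":0,"az":0,"fingers":0.6},{"tx":0,"ty":0,"tz":0,"ax":0,"ay":0,"az":0,"fingers":0.5},{"tx":0,"ty":0,"tz":0,"ax":0,"ay":0,"az":0,"fingers":0.35},{"tx":0,"ty":0,"tz":0,"ax":0,"ay":0,"az":0,"fingers":0.2},{"tx":0,"ty":0,"tz":0,"ax":0,"ay":0,"az":0,"fingers":0.2}]'
python3 -m jog '[{"tx":0,"ty":0,"tz":0,"ax":0,"ay":0,"az":0,"fingers":0.2},{"tx":0,"ty":0,"tz":10,"ax":0,"ay":0,"az":0,"fingers":0.2},{"tx":0,"ty":0,"tz":40,"ax":0,"ay":0,"az":0,"fingers":0.2},{"tx":0,"ty":0,"tz":80,"ax":0,"ay":0,"az":0,"fingers":0.2},{"tx":0,"ty":0,"tz":110,"ax":0,"ay":0,"az":0,"fingers":0.2}]'
```

```text
time_s: 12.22
eef_pos: [451.1, -93.1, 11.2]
tool_rot: [-0.376, -3.116, -0.001]
wrist_force: [-0.5, 0.1, -0.3]
opening: 0.799
time_s: 12.85
eef_pos: [453.0, -94.6, 13.6]
tool_rot: [0.379, 3.116, -0.001]
wrist_force: [-1.1, 2.1, 8.9]
opening: 0.44
time_s: 13.48
eef_pos: [452.5, -94.7, 124.6]
tool_rot: [0.379, 3.117, -0.001]
wrist_force: [1.3, -0.7, -0.6]
opening: 0.438
```

```bash
python3 -m jog '[{"tx":15,"ty":34,"tz":0,"ax":0,"ay":0,"az":0,"fingers":0.2},{"tx":39,"ty":87,"tz":0,"ax":0,"ay":0,"az":0,"fingers":0.2},{"tx":63,"ty":141,"tz":0,"ax":0,"ay":0,"az":0,"fingers":0.2},{"tx":87,"ty":195,"tz":0,"ax":0,"ay":0,"az":0,"fingers":0.2},{"tx":111,"ty":249,"tz":0,"ax":0,"ay":0,"az":0,"fingers":0.2}]'
python3 -m jog '[{"tx":24,"ty":54,"tz":0,"ax":0,"ay":0,"az":0,"fingers":0.2},{"tx":37,"ty":84,"tz":0,"ax":0,"ay":0,"az":0,"fingers":0.2},{"tx":43,"ty":98,"tz":0,"ax":0,"ay":0,"az":0,"fingers":0.2},{"tx":43,"ty":98,"tz":0,"ax":0,"ay":0,"az":0,"fingers":0.2},{"tx":43,"ty":98,"tz":0,"ax":0,"ay":0,"az":0,"fingers":0.2}]'
python3 - <<'E'
from h import *
w=viewer.camera('wrist'); w=viewer.camera('wrist'); save(w['image'],'w4.png'); X=cloud(w)
e=telemetry.observe()['eef_pos']; print(e)
m=(X[...,2]>e[2]+5)&(X[...,2]<e[2]+25)&(np.hypot(X[...,0]-e[0],X[...,1]-e[1])<26)
im=w['image']; m&=(im.max(2)>110)
P=X[m]; print('tin top',len(P),np.median(P[:,2]),cv2.minEnclosingCircle(P[:,:2].astype(np.float32)),cv2.minAreaRect(P[:,:2].astype(np.float32)))
g=((X[...,2]>14)&(X[...,2]<30)&(im.min(2)>100)).astype(np.uint8)
n,l,st,c=cv2.connectedComponentsWithStats(g,connectivity=4)
for i in range(1,n):
    if st[i,4]<800: continue
    Q=X[l==i]; print(c[i].round(),st[i],np.median(Q[:,2]),cv2.minAreaRect(Q[:,:2].astype(np.float32)))
    if 210<c[i][0]<310:
        cols=np.where((l==i).any(0))[0]; E=np.array([X[np.argmax(l[:,u]==i),u] for u in cols]); print('arc',circ(E),circ(E,27))
top_fit(w,'reel',50,80)
E
```

```text
time_s: 14.1
eef_pos: [563.7, 156.3, 123.3]
tool_rot: [0.379, 3.118, -0.0]
wrist_force: [1.0, -0.3, 0.3]
opening: 0.438
time_s: 14.72
eef_pos: [605.4, 251.0, 122.3]
tool_rot: [-0.38, -3.117, 0.002]
wrist_force: [1.0, -0.2, -1.5]
opening: 0.438
[605.55667781 251.00025945 122.32408541]
tin top 5928 137.46982497054023 ((606.2538452148438, 251.03521728515625), 21.445417404174805) ((604.9915771484375, 251.48095703125), (37.67179870605469, 39.68642044067383), 75.66971588134766)
[75. 54.] [   11     0   127   120 10587] 22.588249012775048 ((475.4985656738281, 155.03077697753906), (70.3773193359375, 84.03363037109375), 88.35453796386719)
[217.  17.] [ 160    0  100   34 1105] 21.533919914251616 ((480.6068115234375, 250.77537536621094), (65.9797134399414, 22.383060455322266), 75.35186004638672)
arc [452.6 255.5  32.8] [458.8 253.6  30. ]
[123. 198.] [   61   124   111   171 10641] 25.597147815692804 ((601.745849609375, 152.1492462158203), (64.63716125488281, 133.4650421142578), 88.4327163696289)
[260. 186.] [ 224  157   72   60 3202] 25.296228786364104 ((601.383544921875, 255.94863891601562), (53.443870544433594, 45.467063903808594), 72.88677978515625)
arc [606.1 254.   26.8] [606.3 253.9  30. ]
reel 0.72 622 zmed 68.0 rect [482.  249.1] [33.3  6.6] 81.9 circ [478.7 249.6] 16.6
```

View pics/w4.png

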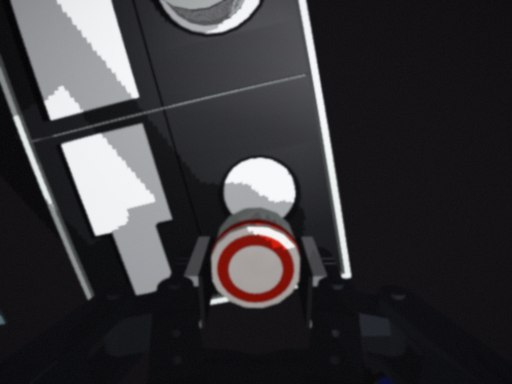

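The wrist view shows the tin at (255,268) held level, with its pocket behind it at (260,190). The reel sits in its pocket at (210,5). The tin needs about (+1, +2.5).

```bash
python3 -m jog '[{"tx":1,"ty":2.5,"tz":-30,"ax":0,"ay":0,"az":0,"fingers":0.2},{"tx":1,"ty":2.5,"tz":-60,"ax":0,"ay":0,"az":0,"fingers":0.2},{"tx":1,"ty":2.5,"tz":-78,"ax":0,"ay":0,"az":0,"fingers":0.2},{"tx":1,"ty":2.5,"tz":-83,"ax":0,"ay":0,"az":0,"fingers":0.2},{"tx":1,"ty":2.5,"tz":-84.5,"ax":0,"ay":0,"az":0,"fingers":0.2}]'
python3 -m jog '[{"tx":0,"ty":0,"tz":-0.5,"ax":0,"ay":0,"az":0,"fingers":0.2},{"tx":0,"ty":0,"tz":-1,"ax":0,"ay":0,"az":0,"fingers":0.2},{"tx":0,"ty":0,"tz":-1.5,"ax":0,"ay":0,"az":0,"fingers":0.2},{"tx":0,"ty":0,"tz":-1.5,"ax":0,"ay":0,"az":0,"fingers":0.2},{"tx":0,"ty":0,"tz":-1.5,"ax":0,"ay":0,"az":0,"fingers":0.2}]'
python3 -m jog '[{"tx":0,"ty":0,"tz":-0.5,"ax":0,"ay":0,"az":0,"fingers":0.2},{"tx":0,"ty":0,"tz":-1,"ax":0,"ay":0,"az":0,"fingers":0.2},{"tx":0,"ty":0,"tz":-1,"ax":0,"ay":0,"az":0,"fingers":0.2},{"tx":0,"ty":0,"tz":-1,"ax":0,"ay":0,"az":0,"fingers":0.2},{"tx":0,"ty":0,"tz":-1,"ax":0,"ay":0,"az":0,"fingers":0.2}]'
```

```text
time_s: 15.5
eef_pos: [607.6, 254.9, 38.1]
tool_rot: [0.379, 3.118, 0.0]
wrist_force: [-0.9, -0.5, 0.1]
opening: 0.44
time_s: 16.12
eef_pos: [607.2, 255.0, 36.3]
tool_rot: [0.379, 3.119, -0.0]
wrist_force: [0.4, 0.4, -0.4]
opening: 0.442
time_s: 16.75
eef_pos: [607.2, 255.0, 35.7]
tool_rot: [0.379, 3.119, -0.0]
wrist_force: [-2.1, -0.0, 5.4]
opening: 0.435
```

```bash
python3 -m jog '[{"tx":0,"ty":0,"tz":0.5,"ax":0,"ay":0,"az":0,"fingers":0.55},{"tx":0,"ty":0,"tz":0.5,"ax":0,"ay":0,"az":0,"fingers":0.65},{"tx":0,"ty":0,"tz":2,"ax":0,"ay":0,"az":0,"fingers":0.75},{"tx":0,"ty":0,"tz":15,"ax":0,"ay":0,"az":0,"fingers":0.8},{"tx":0,"ty":0,"tz":60,"ax":0,"ay":0,"az":0,"fingers":1}]'
python3 -m jog '[{"tx":0,"ty":-15,"tz":50,"ax":0,"ay":0,"az":0,"fingers":1},{"tx":-2,"ty":-70,"tz":70,"ax":0,"ay":0,"az":0,"fingers":1},{"tx":-4,"ty":-128,"tz":70,"ax":0,"ay":0,"az":0,"fingers":1},{"tx":-6,"ty":-188,"tz":70,"ax":0,"ay":0,"az":0,"fingers":1},{"tx":-8,"ty":-248,"tz":70,"ax":0,"ay":0,"az":0,"fingers":1}]'
python3 -m jog '[{"tx":-2,"ty":-60,"tz":0,"ax":0,"ay":0,"az":0,"fingers":1},{"tx":-4,"ty":-120,"tz":0,"ax":0,"ay":0,"az":0,"fingers":1},{"tx":-7,"ty":-180,"tz":0,"ax":0,"ay":0,"az":0,"fingers":1},{"tx":-9,"ty":-220,"tz":0,"ax":0,"ay":0,"az":0,"fingers":1},{"tx":-10,"ty":-237,"tz":0,"ax":0,"ay":0,"az":0,"fingers":1}]'
python3 - <<'E'
from h import *
for i in range(3): w=viewer.camera('wrist')
print(telemetry.observe()['eef_pos'])
top_fit(w,'meter',22,45); top_fit(w,'cutters',7,30)
E
```

```text
time_s: 17.38
eef_pos: [605.1, 254.4, 94.0]
tool_rot: [-0.378, -3.114, 0.004]
wrist_force: [-0.2, 0.9, 0.9]
opening: 0.982
time_s: 18.0
eef_pos: [599.3, 5.3, 166.6]
tool_rot: [0.378, 3.117, -0.0]
wrist_force: [0.7, -0.2, -0.4]
opening: 1.0
time_s: 18.62
eef_pos: [589.2, -232.5, 166.2]
tool_rot: [0.383, 3.117, -0.001]
wrist_force: [-0.3, 0.3, -0.0]
opening: 0.997
[ 589.15892724 -229.77063325  165.63944342]
cutters 0.82 2438 zmed 16.2 rect [ 474.1 -238.2] [36.8 68.2] 76.9 circ [ 472.6 -237.8] 37.3
```

```bash
python3 -m jog '[{"tx":0,"ty":0,"tz":-45,"ax":0,"ay":0,"az":0,"fingers":1},{"tx":0,"ty":0,"tz":-95,"ax":0,"ay":0,"az":0,"fingers":1},{"tx":0,"ty":0,"tz":-130,"ax":0,"ay":0,"az":0,"fingers":1},{"tx":0,"ty":0,"tz":-149,"ax":0,"ay":0,"az":0,"fingers":1},{"tx":0,"ty":0,"tz":-149,"ax":0,"ay":0,"az":0,"fingers":1}]'
python3 -m jog '[{"tx":0,"ty":0,"tz":0,"ax":0,"ay":0,"az":0,"fingers":0.75},{"tx":0,"ty":0,"tz":0,"ax":0,"ay":0,"az":0,"fingers":0.6},{"tx":0,"ty":0,"tz":0,"ax":0,"ay":0,"az":0,"fingers":0.45},{"tx":0,"ty":0,"tz":0,"ax":0,"ay":0,"az":0,"fingers":0.3},{"tx":0,"ty":0,"tz":0,"ax":0,"ay":0,"az":0,"fingers":0.3}]'
python3 -m jog '[{"tx":0,"ty":0,"tz":0,"ax":0,"ay":0,"az":0,"fingers":0.3},{"tx":0,"ty":0,"tz":10,"ax":0,"ay":0,"az":0,"fingers":0.3},{"tx":0,"ty":0,"tz":40,"ax":0,"ay":0,"az":0,"fingers":0.3},{"tx":0,"ty":0,"tz":80,"ax":0,"ay":0,"az":0,"fingers":0.3},{"tx":0,"ty":0,"tz":110,"ax":0,"ay":0,"az":0,"fingers":0.3}]'
```

```text
time_s: 19.5
eef_pos: [588.6, -228.6, 15.4]
tool_rot: [-0.377, -3.117, -0.001]
wrist_force: [0.2, 0.9, -0.8]
opening: 1.0
time_s: 20.12
eef_pos: [590.6, -230.6, 18.5]
tool_rot: [0.379, 3.115, -0.002]
wrist_force: [-0.2, 1.9, 5.6]
opening: 0.661
time_s: 20.75
eef_pos: [589.6, -230.3, 128.8]
tool_rot: [0.379, 3.117, -0.001]
wrist_force: [1.1, -0.6, -1.3]
opening: 0.66
```

```bash
python3 -m jog '[{"tx":-10,"ty":28,"tz":0,"ax":0,"ay":0,"az":0.02,"fingers":0.3},{"tx":-27,"ty":78,"tz":0,"ax":0,"ay":0,"az":0.05,"fingers":0.3},{"tx":-46,"ty":131,"tz":0,"ax":0,"ay":0,"az":0.08,"fingers":0.3},{"tx":-65,"ty":184,"tz":0,"ax":0,"ay":0,"az":0.11,"fingers":0.3},{"tx":-84,"ty":237,"tz":0,"ax":0,"ay":0,"az":0.14,"fingers":0.3}]'
python3 -m jog '[{"tx":-18,"ty":52,"tz":0,"ax":0,"ay":0,"az":0.03,"fingers":0.3},{"tx":-35,"ty":100,"tz":0,"ax":0,"ay":0,"az":0.06,"fingers":0.3},{"tx":-46,"ty":133,"tz":0,"ax":0,"ay":0,"az":0.078,"fingers":0.3},{"tx":-52,"ty":148,"tz":0,"ax":0,"ay":0,"az":0.078,"fingers":0.3},{"tx":-52,"ty":148,"tz":0,"ax":0,"ay":0,"az":0.078,"fingers":0.3}]'
python3 - <<'E'
from h import *
for i in range(3): w=viewer.camera('wrist')
save(w['image'],'w5.png'); X=cloud(w)
s=telemetry.observe(); e=s['eef_pos']; print(e,s['tool_rot'])
im=w['image']; 
m=(X[...,2]>e[2]+8)&(X[...,2]<e[2]+30)&(np.abs(X[...,0]-e[0])<65)&(np.abs(X[...,1]-e[1])<31)
P=X[m]; print('meter',len(P),np.median(P[:,2]),cv2.minAreaRect(P[:,:2].astype(np.float32)))
top_fit(w,'meter',e[2]+8,e[2]+30)
g=((X[...,2]>14)&(X[...,2]<30)&(im.min(2)>100)).astype(np.uint8)
n,l,st,c=cv2.connectedComponentsWithStats(g,connectivity=4)
for i in range(1,n):
    if st[i,4]<500: continue
    Q=X[l==i]; print(c[i].round(),st[i],np.median(Q[:,2]),cv2.minAreaRect(Q[:,:2].astype(np.float32)))
E
```

```text
time_s: 21.38
eef_pos: [504.6, 8.4, 127.2]
tool_rot: [0.159, 3.136, -0.0]
wrist_force: [0.8, 1.1, -1.7]
opening: 0.657
time_s: 22.0
eef_pos: [453.0, 155.4, 126.7]
tool_rot: [0.035, 3.141, -0.0]
wrist_force: [-0.2, 0.3, -1.2]
opening: 0.658
[453.85072002 154.1258749  126.49817361] [ 3.88207304e-02  3.14062786e+00 -6.63688294e-04]
meter 30038 140.98784879242544 ((448.4103698730469, 154.11373901367188), (61.978126525878906, 105.96617126464844), 89.93876647949219)
meter 0.89 28698 zmed 140.9 rect [448.2 155. ] [ 58.6 105. ] 88.6 circ [449.3 155.8] 58.5
[258. 114.] [ 207  103  103   24 2363] 22.64003452397686 ((397.51397705078125, 158.34085083007812), (72.07637023925781, 16.47337532043457), 88.60182189941406)
[381. 168.] [ 344  142   87   87 1271] 21.7469770624384 ((446.9342041015625, 248.45098876953125), (48.07987594604492, 73.37657165527344), 46.719669342041016)
```

View pics/w5.png

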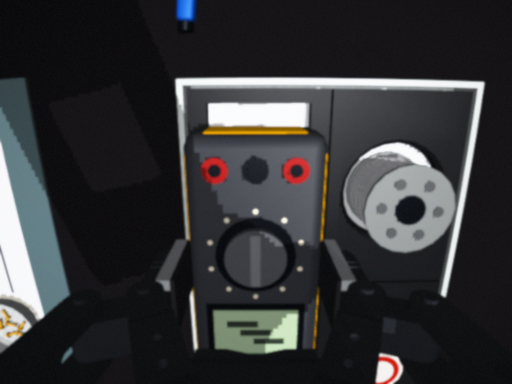

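The wrist view shows the meter at (255,240) held square over its pocket, with the light floor visible at (258,114). The reel sits in its pocket at (400,200). The meter needs only +1 in y.

```bash
python3 -m jog '[{"tx":0,"ty":1,"tz":-30,"ax":0,"ay":0,"az":0,"fingers":0.3},{"tx":0,"ty":1,"tz":-60,"ax":0,"ay":0,"az":0,"fingers":0.3},{"tx":0,"ty":1,"tz":-78,"ax":0,"ay":0,"az":0,"fingers":0.3},{"tx":0,"ty":1,"tz":-83,"ax":0,"ay":0,"az":0,"fingers":0.3},{"tx":0,"ty":1,"tz":-85,"ax":0,"ay":0,"az":0,"fingers":0.3}]'
python3 -m jog '[{"tx":0,"ty":0,"tz":-0.5,"ax":0,"ay":0,"az":0,"fingers":0.3},{"tx":0,"ty":0,"tz":-1,"ax":0,"ay":0,"az":0,"fingers":0.3},{"tx":0,"ty":0,"tz":-1.5,"ax":0,"ay":0,"az":0,"fingers":0.3},{"tx":0,"ty":0,"tz":-2,"ax":0,"ay":0,"az":0,"fingers":0.3},{"tx":0,"ty":0,"tz":-2,"ax":0,"ay":0,"az":0,"fingers":0.3}]'
python3 -m jog '[{"tx":0,"ty":0,"tz":-0.5,"ax":0,"ay":0,"az":0,"fingers":0.3},{"tx":0,"ty":0,"tz":-1,"ax":0,"ay":0,"az":0,"fingers":0.3},{"tx":0,"ty":0,"tz":-1,"ax":0,"ay":0,"az":0,"fingers":0.3},{"tx":0,"ty":0,"tz":-1,"ax":0,"ay":0,"az":0,"fingers":0.3},{"tx":0,"ty":0,"tz":-1,"ax":0,"ay":0,"az":0,"fingers":0.3}]'
```

```text
time_s: 22.82
eef_pos: [453.7, 155.6, 41.3]
tool_rot: [0.039, 3.141, -0.0]
wrist_force: [0.2, 0.3, -1.7]
opening: 0.66
time_s: 23.45
eef_pos: [453.1, 156.1, 39.3]
tool_rot: [0.037, 3.141, -0.0]
wrist_force: [0.2, -0.4, -1.8]
opening: 0.658
time_s: 24.08
eef_pos: [453.1, 156.0, 38.4]
tool_rot: [-0.037, -3.141, 0.0]
wrist_force: [-0.9, 0.3, 4.7]
opening: 0.653
```

```bash
python3 -m jog '[{"tx":0,"ty":0,"tz":0.5,"ax":0,"ay":0,"az":0,"fingers":0.75},{"tx":0,"ty":0,"tz":0.5,"ax":0,"ay":0,"az":0,"fingers":0.85},{"tx":0,"ty":0,"tz":2,"ax":0,"ay":0,"az":0,"fingers":0.95},{"tx":0,"ty":0,"tz":15,"ax":0,"ay":0,"az":0,"fingers":0.95},{"tx":0,"ty":0,"tz":60,"ax":0,"ay":0,"az":0,"fingers":0.95}]'
python3 -m jog '[{"tx":0,"ty":-15,"tz":50,"ax":0,"ay":0,"az":0,"fingers":0.9},{"tx":1,"ty":-70,"tz":70,"ax":0,"ay":0,"az":0,"fingers":0.8},{"tx":2,"ty":-128,"tz":70,"ax":0,"ay":0,"az":0,"fingers":0.7},{"tx":3,"ty":-188,"tz":70,"ax":0,"ay":0,"az":0,"fingers":0.7},{"tx":4,"ty":-246,"tz":70,"ax":0,"ay":0,"az":0,"fingers":0.7}]'
python3 -m jog '[{"tx":2,"ty":-60,"tz":0,"ax":0,"ay":0,"az":0,"fingers":0.7},{"tx":4,"ty":-110,"tz":0,"ax":0,"ay":0,"az":0,"fingers":0.7},{"tx":5,"ty":-136,"tz":0,"ax":0,"ay":0,"az":0,"fingers":0.7},{"tx":5,"ty":-140,"tz":0,"ax":0,"ay":0,"az":0,"fingers":0.7},{"tx":5,"ty":-140,"tz":0,"ax":0,"ay":0,"az":0,"fingers":0.7}]'
python3 - <<'E'
from h import *
for i in range(2): w=viewer.camera('wrist')
save(w['image'],'w6.png'); X=cloud(w)
print(telemetry.observe()['eef_pos'])
top_fit(w,'cutters',7,30)
im=w['image'].astype(int)
z=X[...,2]; roi=(np.abs(X[...,0]-445)<75)&(np.abs(X[...,1]+230)<45)
red=roi&(im[...,0]>90)&(im[...,1]<70)&(z>5)
P=X[red][:,:2]; print('red',len(P),cv2.minAreaRect(P.astype(np.float32)))
m=roi&(z>8)&(z<30)
n,l,st,c=cv2.connectedComponentsWithStats(m.astype(np.uint8)); i=1+np.argmax(st[1:,4]); A=X[l==i]
print('all',len(A),cv2.minAreaRect(A[:,:2].astype(np.float32)), 'xmin/max',A[:,0].min(),A[:,0].max())
# mid-line and width per x slice
for x in range(385,512,6):
    S=A[np.abs(A[:,0]-x)<3]
    if len(S)>5: print(x,np.percentile(S[:,1],[1,99]).round(1),round(np.percentile(S[:,1],[1,99]).mean(),1),np.median(S[:,2]).round(1))
E
```

```text
time_s: 24.7
eef_pos: [451.4, 155.6, 97.9]
tool_rot: [-0.037, -3.137, 0.002]
wrist_force: [0.3, -0.3, 0.4]
opening: 0.952
time_s: 25.32
eef_pos: [457.2, -91.9, 169.5]
tool_rot: [0.037, 3.14, -0.001]
wrist_force: [1.1, -0.2, -0.8]
opening: 0.702
time_s: 25.95
eef_pos: [461.9, -229.4, 168.6]
tool_rot: [-0.038, -3.141, -0.001]
wrist_force: [0.4, -0.3, -0.9]
opening: 0.701
[ 461.87052578 -228.67366529  168.43443071]
cutters 0.59 3740 zmed 16.3 rect [ 447.3 -228.4] [ 50.8 122.4] 87.0 circ [ 446.4 -230.2] 62.4
cutters 0.38 4880 zmed 12.9 rect [ 458.3 -346.2] [54.7 80.6] 74.8 circ [ 458.3 -346.2] 47.2
red 2430 ((422.9094543457031, -227.88368225097656), (49.589988708496094, 71.29397583007812), 85.77354431152344)
all 3847 ((447.36627197265625, -231.3470001220703), (51.772926330566406, 122.4508056640625), 83.19915771484375) xmin/max 384.51205692953283 508.7487062362489
385 [-247.7 -237. ] -242.3 14.2
391 [-250.1 -202.1] -226.1 15.7
397 [-250.2 -202. ] -226.1 16.5
403 [-251.4 -201.2] -226.3 16.6
409 [-251.7 -201.2] -226.4 16.5
415 [-251.4 -202.1] -226.7 16.5
421 [-250.5 -203.9] -227.2 16.6
427 [-249.9 -205.9] -227.9 16.5
433 [-249.1 -208.3] -228.7 16.6
439 [-248.2 -210.2] -229.2 16.4
445 [-247.1 -212.9] -230.0 16.4
451 [-246.3 -214.7] -230.5 16.3
457 [-245.6 -216.6] -231.1 16.4
463 [-244.  -220.4] -232.2 16.7
469 [-244.2 -221.4] -232.8 17.5
475 [-245.4 -221.5] -233.5 16.7
481 [-245.2 -222.5] -233.9 15.9
487 [-243.2 -226.3] -234.7 15.3
493 [-244.2 -226.5] -235.3 15.4
499 [-242.6 -228.2] -235.4 13.6
505 [-242.  -230.5] -236.2 13.5
```

View pics/w6.png

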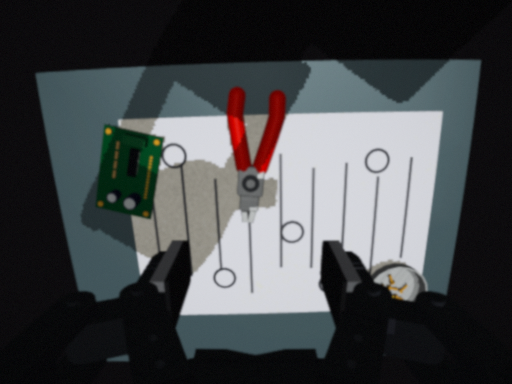

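The wrist view shows the cutters with handles at (235,95) and (278,98), head at (250,182) and jaws at (250,215), lying clear of the fingers. Heading is about -5.4°, and the head centre is about (467, -232.4).

```bash
python3 -m jog '[{"tx":5,"ty":-2.5,"tz":-50,"ax":0,"ay":0,"az":-0.07,"fingers":0.6},{"tx":5,"ty":-2.5,"tz":-105,"ax":0,"ay":0,"az":-0.07,"fingers":0.55},{"tx":5,"ty":-2.5,"tz":-142,"ax":0,"ay":0,"az":-0.07,"fingers":0.5},{"tx":5,"ty":-2.5,"tz":-157,"ax":0,"ay":0,"az":-0.07,"fingers":0.5},{"tx":5,"ty":-2.5,"tz":-159,"ax":0,"ay":0,"az":-0.07,"fingers":0.5}]'
python3 -m jog '[{"tx":0,"ty":0,"tz":0,"ax":0,"ay":0,"az":0,"fingers":0.4},{"tx":0,"ty":0,"tz":0,"ax":0,"ay":0,"az":0,"fingers":0.3},{"tx":0,"ty":0,"tz":0,"ax":0,"ay":0,"az":0,"fingers":0.15},{"tx":0,"ty":0,"tz":0,"ax":0,"ay":0,"az":0,"fingers":0.1},{"tx":0,"ty":0,"tz":0,"ax":0,"ay":0,"az":0,"fingers":0.1}]'
```

```text
time_s: 26.72
eef_pos: [467.0, -231.8, 9.0]
tool_rot: [-0.146, -3.137, -0.001]
wrist_force: [-0.8, -0.3, -0.0]
opening: 0.496
time_s: 27.35
eef_pos: [468.2, -233.3, 10.8]
tool_rot: [0.147, 3.136, -0.003]
wrist_force: [-0.2, 0.8, 6.9]
opening: 0.261
```

```bash
python3 -m jog '[{"tx":0,"ty":0,"tz":5,"ax":0,"ay":0,"az":0,"fingers":0.1},{"tx":0,"ty":0,"tz":20,"ax":0,"ay":0,"az":0,"fingers":0.1},{"tx":0,"ty":0,"tz":50,"ax":0,"ay":0,"az":0,"fingers":0.1},{"tx":0,"ty":0,"tz":85,"ax":0,"ay":0,"az":0,"fingers":0.1},{"tx":0,"ty":0,"tz":110,"ax":0,"ay":0,"az":0,"fingers":0.1}]'
python3 - <<'E'
from h import *
for i in range(3): w=viewer.camera('wrist')
save(w['image'],'w7.png'); X=cloud(w); e=telemetry.observe()['eef_pos']; print(e,telemetry.observe()['opening'])
m=(X[...,2]>90)&(X[...,2]<140)&(w['image'].max(2)>80)&(X[...,0]<e[0]+5)
n,l,st,c=cv2.connectedComponentsWithStats(m.astype(np.uint8)); i=1+np.argmax(st[1:,4]); A=X[l==i]
im=w['image'].astype(int); red=(im[...,0]>90)&(im[...,1]<70)&(X[...,2]>80); B=X[red]
print('red',len(B),cv2.minAreaRect(B[:,:2].astype(np.float32)))
for x in range(380,470,8):
    S=B[np.abs(B[:,0]-x)<3]
    if len(S)>5: print(x,np.percentile(S[:,1],[1,99]).round(1),np.percentile(S[:,1],[1,99]).mean().round(1),np.median(S[:,2]).round(1))
E
```

```text
time_s: 27.98
eef_pos: [467.6, -232.8, 121.8]
tool_rot: [0.147, 3.136, -0.002]
wrist_force: [0.8, -0.7, -2.0]
opening: 0.258
[ 468.2169469  -233.18014748  121.20483009] 0.25319073972966183
red 11002 ((423.88677978515625, -228.79708862304688), (49.937171936035156, 72.54251861572266), 84.51106262207031)
388 [-249.1 -205.4] -227.3 126.2
396 [-250.7 -202.3] -226.5 128.0
404 [-251.4 -202.5] -227.0 128.2
412 [-251.4 -202.9] -227.1 128.3
420 [-250.5 -205. ] -227.8 128.3
428 [-249.8 -207.9] -228.9 128.3
436 [-248.7 -210.5] -229.6 128.3
444 [-247.5 -213.5] -230.5 128.3
452 [-246.6 -215.6] -231.1 128.3
460 [-243.3 -218.4] -230.8 128.7
```

View pics/w7.png

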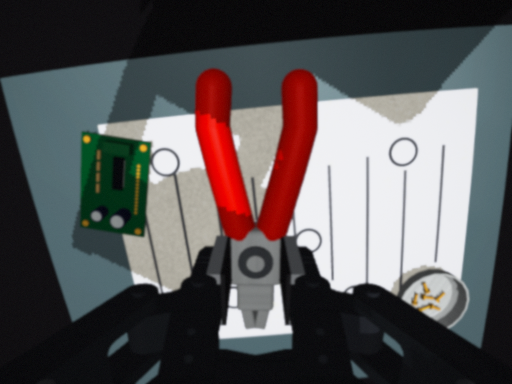

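The wrist view shows the cutters held level by the head at (255,262), with handles at (212,90) and (300,90). I'm carrying them over to the tray.

```bash
python3 -m jog '[{"tx":10,"ty":25,"tz":0,"ax":0,"ay":0,"az":0.01,"fingers":0.1},{"tx":30,"ty":74,"tz":0,"ax":0,"ay":0,"az":0.02,"fingers":0.1},{"tx":51,"ty":125,"tz":0,"ax":0,"ay":0,"az":0.03,"fingers":0.1},{"tx":72,"ty":176,"tz":0,"ax":0,"ay":0,"az":0.04,"fingers":0.1},{"tx":93,"ty":227,"tz":0,"ax":0,"ay":0,"az":0.05,"fingers":0.1}]'
python3 -m jog '[{"tx":20,"ty":50,"tz":0,"ax":0,"ay":0,"az":0.01,"fingers":0.1},{"tx":40,"ty":98,"tz":0,"ax":0,"ay":0,"az":0.02,"fingers":0.1},{"tx":57,"ty":138,"tz":0,"ax":0,"ay":0,"az":0.02,"fingers":0.1},{"tx":64,"ty":157,"tz":0,"ax":0,"ay":0,"az":0.02,"fingers":0.1},{"tx":64,"ty":157,"tz":0,"ax":0,"ay":0,"az":0.02,"fingers":0.1}]'
python3 - <<'E'
from h import *
for i in range(3): w=viewer.camera('wrist')
save(w['image'],'w8.png'); X=cloud(w); s=telemetry.observe();e=s['eef_pos']; print(e,s['tool_rot'],s['opening'])
im=w['image'].astype(int); red=(im[...,0]>90)&(im[...,1]<70)&(X[...,2]>80); B=X[red]
print('red',len(B),np.median(B[:,2]),cv2.minAreaRect(B[:,:2].astype(np.float32)))
g=(X[...,2]>19)&(X[...,2]<30)&(im.min(2)>90)&(np.abs(X[...,0]-603)<80)&(np.abs(X[...,1]-152)<45)
Q=X[g]; print('floor',len(Q),cv2.minAreaRect(Q[:,:2].astype(np.float32)))
for x in range(532,620,8):
    S=Q[np.abs(Q[:,0]-x)<3]; T=B[np.abs(B[:,0]-x)<3]
    print(x,[np.percentile(a[:,1],[1,99]).round(1).tolist()+[np.percentile(a[:,1],[1,99]).mean().round(1)] for a in (S,T) if len(a)>8], np.median(T[:,2]).round(1) if len(T) else '')
E
```

```text
time_s: 28.75
eef_pos: [559.7, -3.7, 118.1]
tool_rot: [-0.068, -3.139, 0.0]
wrist_force: [1.1, 0.4, -0.9]
opening: 0.264
time_s: 29.38
eef_pos: [623.6, 152.2, 118.2]
tool_rot: [-0.034, -3.14, 0.001]
wrist_force: [-0.3, -0.1, -1.5]
opening: 0.257
[623.17580952 150.10810443 118.71021309] [-3.86447391e-02 -3.13959109e+00  1.46713783e-03] 0.26318695250766005
red 11152 124.1408177065025 ((577.3860473632812, 152.06253051757812), (50.7135124206543, 72.56141662597656), 87.70979309082031)
floor 5694 ((589.4519653320312, 157.2578125), (59.24189376831055, 108.20535278320312), 88.74346160888672)
532 [[130.6, 137.0, np.float64(133.8)]] 
540 [[134.3, 174.7, np.float64(154.5)], [131.3, 173.4, np.float64(152.3)]] 121.2
548 [[137.0, 169.3, np.float64(153.1)], [128.6, 177.2, np.float64(152.9)]] 124.0
556 [[136.7, 170.0, np.float64(153.3)], [128.1, 177.7, np.float64(152.9)]] 124.2
564 [[135.6, 169.9, np.float64(152.7)], [127.6, 177.7, np.float64(152.7)]] 124.3
572 [[135.3, 170.5, np.float64(152.9)], [128.8, 176.0, np.float64(152.4)]] 124.3
580 [[136.4, 168.5, np.float64(152.4)], [130.4, 174.5, np.float64(152.5)]] 124.1
588 [[138.1, 167.0, np.float64(152.5)], [132.3, 172.2, np.float64(152.2)]] 124.1
596 [[139.8, 164.8, np.float64(152.3)], [133.9, 170.0, np.float64(152.0)]] 124.2
604 [[141.1, 162.6, np.float64(151.9)], [135.6, 167.7, np.float64(151.6)]] 124.1
612 [[143.0, 160.3, np.float64(151.6)], [137.2, 165.6, np.float64(151.4)]] 124.4
```

View pics/w8.png

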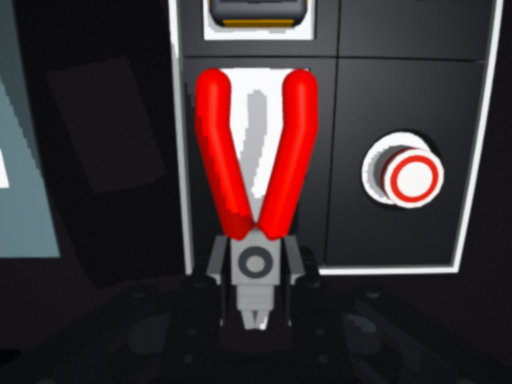

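```bash
python3 - <<'E'
from h import *
w=viewer.camera('wrist'); X=cloud(w); im=w['image'].astype(int)
g=(X[...,2]>19)&(X[...,2]<30)&(im.min(2)>90)&(X[...,0]>520)
for u in (240,250,260,270):
    v=np.argmax(g[:,u]); print(u,v,X[v,u].round(1))
# meter pocket near end floor edge and meter edge
m=(X[...,2]>10)&(X[...,2]<27)&(im.min(2)>90)&(X[...,0]<525)&(np.abs(X[...,1]-155)<45)
print('meter pocket max x',np.percentile(X[m][:,0],99),np.percentile(X[m][:,1],[1,50,99]))
top_fit(w,'meter',40,62); top_fit(w,'tin',40,62)
# pixels of pocket edges predicted at the insert origin guess
a=-0.024;c,s=np.cos(a),np.sin(a);O=np.array([603.2,152.3])
for x,y in((-68,33),(-68,-33)): print(proj(w,[O[0]+c*x-s*y,O[1]+s*x+c*y,26]).round(1))
print('rows', np.where(g[75])[0][[0,-1]], 'floor row 70', np.where(g[71])[0])
E
```

```text
240 68 [535.2 142.7  27.5]
250 68 [535.2 149.2  25.7]
260 68 [535.5 155.8  27.3]
270 68 [535.7 162.4  27.4]
meter pocket max x 516.6714344635074 [120.15185662 157.10225632 191.9730774 ]
meter 0.8 2349 zmed 51.4 rect [504.8 155.4] [57.8 12.5] 88.8 circ [500.8 155.5] 28.9
tin 0.68 2937 zmed 50.8 rect [606.9 254.5] [40.  39.4] 10.7 circ [607.3 255.1] 20.6
[[306.7  67.9]]
[[207.4  68. ]]
rows [228 285] floor row 70 [181 223 224 225 226 227 228 229 230 231 232 233 234 235 236 237 238 239
 240 241 242 243 244 245 246 247 248 249 250 251 252 253 254 255 256 257
 258 259 260 261 262 263 264 265 266 267 268 269 270 271 272 273 274 275
 276 277 278 279 280 281 282 283 284 285 286 287 288 289 290]
```

```bash
python3 -m jog '[{"tx":1,"ty":0.5,"tz":-30,"ax":0,"ay":0,"az":0,"fingers":0.1},{"tx":1,"ty":0.5,"tz":-60,"ax":0,"ay":0,"az":0,"fingers":0.1},{"tx":1,"ty":0.5,"tz":-76,"ax":0,"ay":0,"az":0,"fingers":0.1},{"tx":1,"ty":0.5,"tz":-80,"ax":0,"ay":0,"az":0,"fingers":0.1},{"tx":1,"ty":0.5,"tz":-82,"ax":0,"ay":0,"az":0,"fingers":0.1}]'
python3 -m jog '[{"tx":0,"ty":0,"tz":-0.5,"ax":0,"ay":0,"az":0,"fingers":0.1},{"tx":0,"ty":0,"tz":-1,"ax":0,"ay":0,"az":0,"fingers":0.1},{"tx":0,"ty":0,"tz":-1.5,"ax":0,"ay":0,"az":0,"fingers":0.1},{"tx":0,"ty":0,"tz":-2,"ax":0,"ay":0,"az":0,"fingers":0.1},{"tx":0,"ty":0,"tz":-2,"ax":0,"ay":0,"az":0,"fingers":0.1}]'
python3 -m jog '[{"tx":0,"ty":0,"tz":-0.5,"ax":0,"ay":0,"az":0,"fingers":0.1},{"tx":0,"ty":0,"tz":-1,"ax":0,"ay":0,"az":0,"fingers":0.1},{"tx":0,"ty":0,"tz":-1.5,"ax":0,"ay":0,"az":0,"fingers":0.1},{"tx":0,"ty":0,"tz":-1.5,"ax":0,"ay":0,"az":0,"fingers":0.1},{"tx":0,"ty":0,"tz":-1.5,"ax":0,"ay":0,"az":0,"fingers":0.1}]'
```

```text
time_s: 30.3
eef_pos: [625.8, 151.9, 37.9]
tool_rot: [0.038, 3.14, 0.0]
wrist_force: [0.5, 0.4, 0.2]
opening: 0.262
time_s: 30.92
eef_pos: [625.1, 152.0, 35.2]
tool_rot: [-0.037, -3.141, 0.0]
wrist_force: [-0.2, -0.1, -1.2]
opening: 0.263
time_s: 31.55
eef_pos: [625.2, 152.0, 33.9]
tool_rot: [0.037, 3.141, -0.0]
wrist_force: [-0.3, 0.2, 1.7]
opening: 0.258
```

```bash
python3 -m jog '[{"tx":0,"ty":0,"tz":-0.3,"ax":0,"ay":0,"az":0,"fingers":0.1},{"tx":0,"ty":0,"tz":-0.6,"ax":0,"ay":0,"az":0,"fingers":0.1},{"tx":0,"ty":0,"tz":-0.6,"ax":0,"ay":0,"az":0,"fingers":0.1},{"tx":0,"ty":0,"tz":-0.6,"ax":0,"ay":0,"az":0,"fingers":0.1},{"tx":0,"ty":0,"tz":-0.6,"ax":0,"ay":0,"az":0,"fingers":0.1}]'
python3 -m jog '[{"tx":0,"ty":0,"tz":0.5,"ax":0,"ay":0,"az":0,"fingers":0.35},{"tx":0,"ty":0,"tz":0.5,"ax":0,"ay":0,"az":0,"fingers":0.5},{"tx":0,"ty":0,"tz":2,"ax":0,"ay":0,"az":0,"fingers":0.6},{"tx":0,"ty":0,"tz":15,"ax":0,"ay":0,"az":0,"fingers":0.7},{"tx":0,"ty":0,"tz":60,"ax":0,"ay":0,"az":0,"fingers":0.7}]'
python3 -m jog '[{"tx":-10,"ty":0,"tz":50,"ax":0,"ay":0,"az":0,"fingers":0.7},{"tx":-30,"ty":10,"tz":100,"ax":0,"ay":0,"az":0,"fingers":0.7},{"tx":-50,"ty":25,"tz":140,"ax":0,"ay":0,"az":0,"fingers":0.7},{"tx":-75,"ty":40,"tz":150,"ax":0,"ay":0,"az":0,"fingers":0.7},{"tx":-75,"ty":40,"tz":150,"ax":0,"ay":0,"az":0,"fingers":0.7}]'
python3 - <<'E'
from h import *
for i in range(3): w=viewer.camera('wrist')
save(w['image'],'w9.png'); print(telemetry.observe()['eef_pos'])
top_fit(w,'meter',40,65); top_fit(w,'tin',40,62); top_fit(w,'reel',60,80); top_fit(w,'cutters',34,60)
X=cloud(w); im=w['image'].astype(int); red=(im[...,0]>90)&(im[...,1]<70)&(np.abs(X[...,1]-152)<40); print('handles z',np.percentile(X[red][:,2],[50,90]), 'floor/foam z ref', np.nanmedian(X[(np.abs(X[...,0]-650)<15)&(np.abs(X[...,1]-205)<10)][:,2]))
E
```

```text
time_s: 32.17
eef_pos: [625.2, 152.0, 33.8]
tool_rot: [0.037, 3.141, -0.0]
wrist_force: [-2.8, -0.9, 5.8]
opening: 0.259
time_s: 32.8
eef_pos: [623.1, 151.7, 92.0]
tool_rot: [-0.038, -3.136, 0.001]
wrist_force: [0.6, -0.5, -0.2]
opening: 0.703
time_s: 33.42
eef_pos: [548.2, 193.1, 244.0]
tool_rot: [0.034, 3.141, 0.0]
wrist_force: [0.9, -0.7, -0.4]
opening: 0.699
[549.68966735 191.69491426 241.94382436]
meter 0.78 7632 zmed 52.8 rect [452.4 156.5] [ 58.7 115.8] 88.7 circ [452.8 155.4] 61.9
reel 0.71 3588 zmed 68.7 rect [455.6 254.3] [59.7 58.5] 88.9 circ [456.1 254.4] 30.2
cutters 0.58 2394 zmed 39.2 rect [603.8 153.6] [ 50.6 122.1] 88.5 circ [602.6 155.9] 62.4
handles z [39.65181273 52.41534099] floor/foam z ref 32.43156278296265
```

View pics/w9.png

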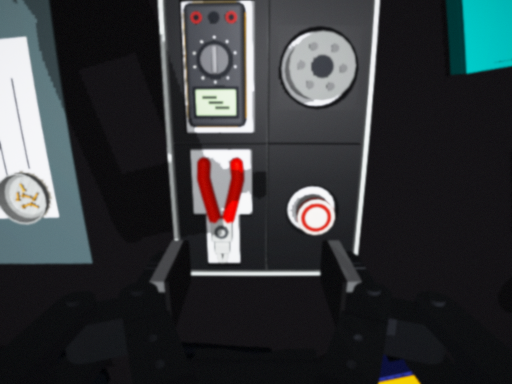

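The wrist view shows all four in their pockets: meter (215,60), reel (318,67), cutters (220,205) and tin (315,215), each inside its light floor outline. The top heights match resting flat. I'll check the board and dish, then hand in.

```bash
python3 - <<'E'
from h import *
p=viewer.camera('top'); top_fit(p,'board',5,40); top_fit(p,'dish',5,30)
print(telemetry.observe()['wrist_force']); print(bot.hand_in())
E
```

```text
board 0.91 652 zmed 14.6 rect [ 458.9 -349. ] [54.9 83. ] 76.2 circ [ 458.  -347.2] 46.0
dish 0.98 358 zmed 9.0 rect [588.3 -89.9] [57.7 62.4] 47.6 circ [587.8 -91.2] 31.7
[-1.03874741  0.54511265  0.08469319]
the job is handed in; nothing more can be done
None
```

I put the reel, flux tin, multimeter and side cutters back into the tray in that order, each lowered to a light contact in its pocket before I let go. I handed the job in at about 34 s of the 106 s allowed.

- **Last checks:** The final wrist picture shows all four inside their pocket outlines. Measured top heights fit lying flat: reel 68.7 mm, meter 52.8 mm, cutter handles about 39 mm. The gripper was clear of everything.
- **Board and dish:** They measured within about 2 mm of where they started, which is the measuring noise. The arm never touched them, nor the purple and turquoise look-alikes.
- **Missed detections:** In the final picture the detector gave no reading for the tin. I relied on the picture and on a reading after its release (top at 50.8 mm, where 51 was expected). The detector also missed the meter once before I gripped it, so I used an earlier fit.
- **Disagreement:** The top and wrist cameras differed by about 2–4 mm in y. I went by the wrist camera.
- **Viewing budget:** I viewed 11 of the 14 pictures.

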